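# Stamp the soap bar with a mallet blow

## Task

Stamp the soap bar that lies ready in the sloping stamping stand: with the mallet held in the gripper, bring its face down squarely on the middle of the sprung plunger's head in a brisk blow along the plunger's tilted line, driving it all the way down to its stop, and let it spring back up. Then put the mallet back on its cork mat, and leave everything else on the table where it is.

Things in the scene. Friction and masses are not known exactly. Their poses are not given: they have to be found in the camera images.
- plunger_head (a point): Centre of the flat top of the plunger's steel striking head, a disc 40 mm across, 14 thick, on a 16 mm sprung rod over the stand's crosshead; 188 mm above the table when up. z points out of the head along the plunger's line, leaning 30 degrees from vertical to the stand's front (about towards the robot); y is level; x points up-slope. The rest of the stand lies 41 mm or more below this face along z.
- plunger (a joint): How far the plunger is driven down its line (-z of plunger_head), m: 0 up, where its spring returns it; 0.013 at its stop, the die pressed into the bar. The spring pushes back with about 2 N at first and 6 N at the stop (net of weight); light damping, no catch.
- stand: Aluminium stamping stand, fixed to the table: base 190 x 150 x 10 mm, bed sloping 30 degrees up away from its front with the soap bar on it, two columns, crosshead 150 mm wide, plunger with a brass die; about 190 mm high. Origin: centre of its underside; front is -x. The plunger's head lies 69 mm in front (-x) of the origin.
- mallet_head (a point): Centre of the mallet's head: black rubber cylinder 60 mm across, 76 mm long between two flat striking faces (either may strike), z along its axis. It stands on one face on the cork mat, handle level, out along -x. The mallet weighs 0.25 to 0.40 kg, its centre of mass about 14 mm from this point towards the handle.
- mallet_grip (a point): Point on the centre line of the mallet's straight wooden handle, 65 mm from mallet_head along -x, 42 mm above the table as it stands; same axes. The handle is 24 mm wide (y) by 28 mm high (z) and reaches from 26 to 140 mm from the head's axis, at the middle of the head's length.
- mat: Cork mat, 200 (x) x 130 (y) x 4 mm, fixed to the table; origin at the centre of its underside.
- bottle_small: Bystander: amber bottle, 36 mm across, 85 mm high, between stand and mat. Origin: centre of its underside.
- bottle_left: Bystander: amber bottle, 52 mm across, 130 mm high, at the front left. Origin: centre of its underside.
- bottle_right: Bystander: amber bottle, 52 mm across, 130 mm high, at the front right. Origin: centre of its underside.
- soap_bar: Bystander: loose soap bar, 85 x 56 x 26 mm, between stand and mat. Origin: centre of its underside.
- jar: Bystander: open glass jar, 84 mm across, 90 mm high, in the middle behind the small bottle. Origin: centre of its underside.
- tin: Bystander: closed candle tin, 71 mm across, 52 mm high, at the left. Origin: centre of its underside.
- spatula: Bystander: spatula, 200 mm long, lying at the right. Origin: under its middle.
Things that resemble listed ones, but are neither listed nor needed, are in the scene too. Leave any green look-alike of the part that bears mallet_head alone.

How it is judged (in metres and radians):
On the way, in this order (a step that is already met when the one before it is completed fails the run):
1. the held mallet comes at the raised plunger faster than 50 mm/s, face 1 to 30 mm off the head, within 20 mm of its middle and square to its line within 15 degrees (z of mallet_head in the frame of plunger_head between 0.039 and 0.068 m and x of mallet_head in the frame of plunger_head between -0.02 and 0.02 m and y of mallet_head in the frame of plunger_head between -0.02 and 0.02 m and linear speed of mallet above 0.05 m/s and value of joint plunger below 0.002 m and contact force between the fingers and mallet above 1 N and angle between the z axis of mallet_head and the z axis of plunger_head, either way round below 0.262 rad).
2. the mallet has driven the plunger to its stop (12 of 13 mm or more), still held and square (value of joint plunger above 0.012 m and contact force between mallet and plunger above 1 N and contact force between the fingers and mallet above 1 N and angle between the z axis of mallet_head and the z axis of plunger_head, either way round below 0.262 rad).
3. the plunger has sprung back up (value of joint plunger below 0.002 m), for 0.1 s.
At the end, for the whole second after the job is handed in: Plunger up again (within 2 mm); the mallet released, at rest and down on its cork mat in any pose, head centre over the mat (5 mm inside its sides, 10 mm inside its ends) and under 60 mm high; every bystander within 20 mm of where it started (value of joint plunger below 0.002 m and x of mallet_head in the frame of mat between -0.09 and 0.09 m and y of mallet_head in the frame of mat between -0.06 and 0.06 m and height (world z) of mallet_head below 0.06 m and linear speed of mallet below 0.03 m/s and contact force between the fingers and mallet below 0.1 N and distance of each of bottle_small, bottle_left, bottle_right, soap_bar, jar, tin, spatula from where it was at the start of the episode below 0.02 m); the robot touches nothing.
It fails at once if a bystander (bottle, jar, tin, loose soap bar or spatula) is shifted by more than 20 mm or knocked over (distance of any of bottle_small, bottle_left, bottle_right, soap_bar, jar, tin, spatula from where it was at the start of the episode above 0.02 m).
It also fails if it takes over 58 s, if anything falls off the work surface, if the arm or the gripper's body presses on something with over 40 N, if the wrist force passes 120 N, or if a joint passes its speed limit or range.

## Robot

A 6-joint arm with a two-finger parallel gripper is mounted at the origin on the work surface. World frame = base frame: x ahead of the robot, y to its left, z up, the work surface at z = 0. Lengths are in m, angles in degrees, forces in N, time in s.
With the tool pointing down it reaches from about 0.325 to 0.775 m from the base axis. Payload 5.5 kg.
Tool frame: the origin (TCP) lies at the centre of the arm's flange, where the gripper is bolted on; the fingertips stand 182 mm ahead of it and the grasp point (between the pads) lies 163 mm ahead of it; z points along the fingers, y is the direction in which the jaws open and shut (so a half turn about z gives the same grasp; the last joint's range is limited). The gripper opens to 88 mm and grips with 3 to 60 N. Pads are 20 mm wide; open, the fingers measure 115 mm over their backs; the gripper's body (75 mm by 178 mm) begins 61 mm behind the grasp point.
Start: joints at [71.694, 5.22, 70.514, -0, 104.267, -3.249], TCP at [0.156, 0.579, 0.405] pointing down, gripper open.
Joint ranges: [-164.24, 164.24], [-49.07, 125.15], [9.68, 141.18], [-86.29, 266.29], [3.28, 154.24], [-151.56, 151.56]. Speed limits (degrees/s): [147.25, 147.25, 172.46, 180, 180, 180].

## Interface

Orientations are given as [roll, pitch, yaw] about the fixed x, y, z axes, in that order (R = Rz(yaw) Ry(pitch) Rx(roll)).
In Python, from station import r gives the robot as it stands. The module is installed in compiled form; this text tells all that it offers. Calls block until the motion is done:
- r.reach(position, orientation): joint-space move of the TCP to a pose.
- r.servo_line(position, rotation=None, speed=0.15): straight line of the TCP; rotation=None keeps the orientation; speed is the mean speed in m/s.
- r.move_joints(angles): joint-space move.
- r.let_go() and r.grab(squeeze=None): open the fingers fully, or close them until they stop; squeeze is the grip in N (None keeps the last).
- r.wait(seconds).
- r.inverse_kinematics(position, orientation): joint angles nearest the present ones, or None.
- r.sense(): the state.
- r.snapshot(name): name is "scene" or "side" or "wrist"; returns a dict with "frame" (400x640x3 uint8, red, green, blue), "fx", "fy", "cx", "cy" (pixels), "dist_coeffs" ([k1, k2, p1, p2, k3] as OpenCV has them; the pictures are not rectified), "R" (3x3) and "t" (3): a world point X has camera coordinates R X + t. Camera axes: x right, y down, z forward; pixel columns grow to the right and rows downward; lengths in m; the calibration is good to about 2 mm. A picture is of the moment at which its call begins. There is no depth.
A pose or a line that the arm cannot do raises r.IKError and nothing moves.
- r.hand_in(): hands the job in, once; it reports no verdict.
The state is a dict: "clock": time; "joints": joint angles; "joint_vel": joint speeds; "joint_torque": joint torques, N m; "tcp_pos": TCP position; "orientation": TCP orientation; "contact_force": force on the tool from outside, world axes, zero at the start; "torque": the same for the moment, N m; "opening": finger opening in m.
Only numpy, scipy, OpenCV 4.12 (cv2) and the standard library are available. Lean on these libraries where they do the work, as an engineer would, in place of code of your own. Each camera call takes 0.05 s, during which the arm holds its last target. There are 200 camera calls.

## Working session

There is one attempt and no reset: what is moved stays moved. The work goes in short steps, each a Python script; the robot and the scene stay as the last script left them, time stands still between calls to the robot, and variables do not carry over. Pictures are saved under pics/ and viewed, about 8 in all and at most 12, crops included, and the job is handed in when it is done.

```bash
mkdir -p pics
cat > h.py <<'E'
import numpy as np, cv2
from station import r
from scipy.spatial.transform import Rotation as Ro
def snap(n,f=None):
    s=r.snapshot(n)
    if f: cv2.imwrite('pics/'+f+'.png',s['frame'][:,:,::-1])
    s['K']=np.array([[s['fx'],0,s['cx']],[0,s['fy'],s['cy']],[0,0,1]]);s['R']=np.array(s['R']);s['t']=np.array(s['t']);s['d']=np.array(s['dist_coeffs'],float)
    return s
def ray(s,px):
    u=cv2.undistortPoints(np.array(px,float).reshape(-1,1,2),s['K'],s['d']).reshape(-1,2)
    d=np.c_[u,np.ones(len(u))]@s['R']; return -s['R'].T@s['t'], d/np.linalg.norm(d,axis=1)[:,None]
def onz(s,px,z):
    c,d=ray(s,px); return c+d*((z-c[2])/d[:,2])[:,None]
def proj(s,X):
    return cv2.projectPoints(np.array(X,float).reshape(-1,1,3),cv2.Rodrigues(s['R'])[0],s['t'],s['K'],s['d'])[0].reshape(-1,2)
def tri(s1,p1,s2,p2):
    c1,d1=ray(s1,p1);c2,d2=ray(s2,p2);A=0;b=0
    for c,d in((c1,d1[0]),(c2,d2[0])):
        P=np.eye(3)-np.outer(d,d);A=A+P;b=b+P@c
    return np.linalg.solve(A,b)
E
python3 - <<'E'
from h import *
for n in("scene","side"):
    s=snap(n,n); print(n,(-s['R'].T@s['t']).round(3),s['R'][2].round(2),s['fx'])
import pickle
a=np.vstack([cv2.imread('pics/scene.png'),cv2.imread('pics/side.png')])
cv2.imwrite('pics/both.png',cv2.resize(a,(480,600)))
print(r.sense())
E
```

```text
scene [ 1.385 -0.065  0.975] [-0.7   0.06 -0.71] 455.50644193181375
side [ 0.105 -0.69   1.145] [ 0.33  0.54 -0.78] 403.9277184877454
{'clock': 0.1, 'joints': array([ 7.16952023e+01,  5.26000872e+00,  7.05706337e+01, -1.16588265e-03,
        1.04266638e+02, -3.24912004e+00]), 'joint_vel': array([-0.03818101, -0.09377936, -0.10317504,  0.02142012, -0.01649638,
        0.04452443]), 'joint_torque': array([ 2.37645661e-03, -4.47858167e+01, -4.07567632e+01,  7.00990297e-02,
        2.85105093e-02, -1.33382846e-04]), 'tcp_pos': array([0.1558849 , 0.57946498, 0.40364983]), 'orientation': array([-1.79902812e+02, -4.38500876e-03,  1.64944032e+02]), 'contact_force': array([ 0.57171853, -0.35066184, -0.53412391]), 'torque': array([ 0.01268227,  0.04763719, -0.02055823]), 'opening': 0.08784664295419707}
```

View pics/scene.png

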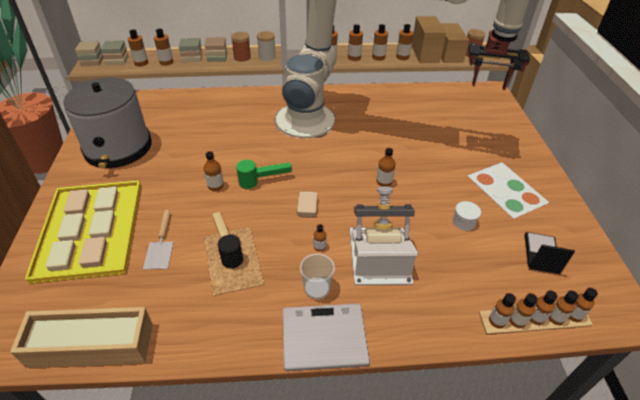

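View pics/side.png

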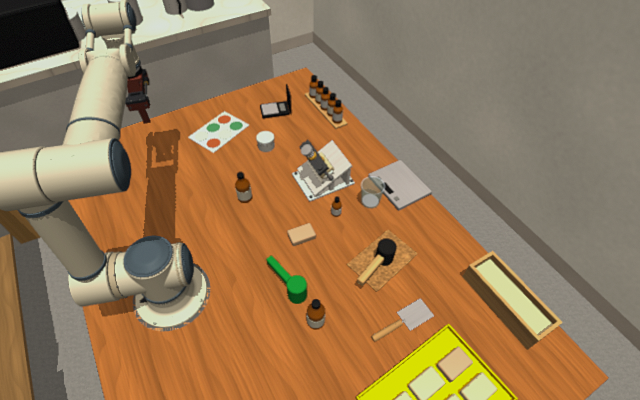

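Scene view: the black-headed mallet is on its cork mat at (231,250), with the handle running to (218,216). The green look-alike is at (247,174), the stand at (383,250) and the plunger head near (385,192). In the side view the mallet is at (387,251), the green one at (295,289) and the plunger head near (307,150). The black one on the cork fits the description, and I'll confirm that in an enlarged crop.

Run:
```python
import cv2,numpy as np
a=cv2.imread('pics/scene.png');b=cv2.imread('pics/side.png')
c=lambda i,x,y,w,h:cv2.resize(i[y:y+h,x:x+w],(w*4,h*4),interpolation=cv2.INTER_CUBIC)
t=np.hstack([c(a,190,205,100,75),c(b,335,220,100,75)])
u=np.hstack([c(a,335,175,100,75),c(b,270,125,100,75)])
cv2.imwrite('pics/crop.png',np.vstack([t,u]))
```

```text
(no output)
```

View pics/crop.png

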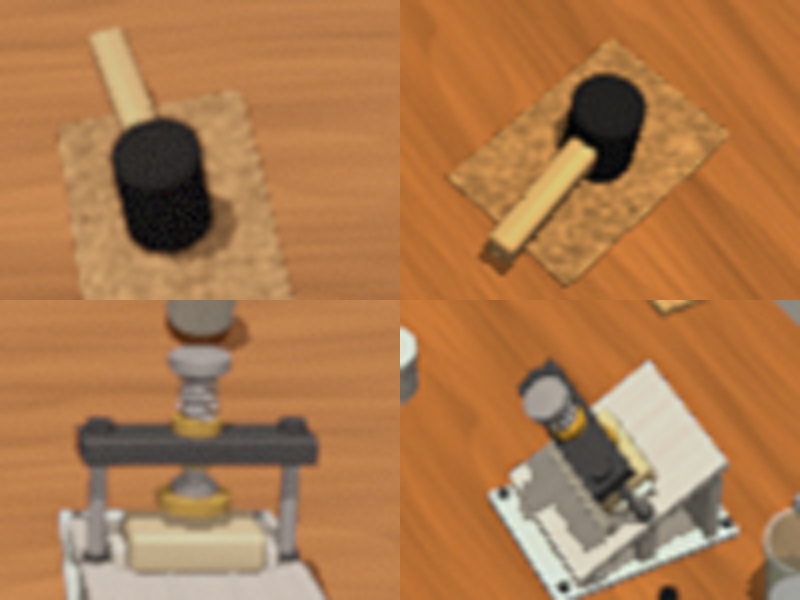

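Crops: the top left and top right show the black rubber head (scene (229,243), side (386,246)) with a pale handle, standing on the cork mat, so this is the real mallet. The bottom pair shows the plunger disc at scene (385,190), side (306,149). Next I'll turn these into positions.

```bash
cat > meas.py <<'E'
from h import *
S=snap('scene');D=snap('side')
A=lambda x,y:[190+x/4,205+y/4]; B=lambda x,y:[335+(x-400)/4,220+y/4]
C=lambda x,y:[335+x/4,175+(y-300)/4]; E=lambda x,y:[270+(x-400)/4,125+(y-300)/4]
np.set_printoptions(precision=4,suppress=True)
print('head top',onz(S,A(155,152),.08),onz(D,B(607,107),.08),tri(S,A(155,152),D,B(607,107)))
print('handle end top',onz(S,A(106,31),.056),onz(D,B(506,244),.056))
print('mat',onz(D,[B(448,178),B(612,40),B(728,133),B(567,287)],.004))
print('plunger',tri(S,C(199,358),D,E(545,396)),onz(D,E(545,396),.188),onz(S,C(199,358),.188))
print('base',onz(D,[E(490,495),E(738,532)],.01), 'scene back corners',onz(S,[[352,280],[411,280]],.01))
print('crosshead ends tri',)
for n,z,ps,pd in(('b_right',0,(386,186),(243,201)),('b_small',0,(320,249),(336,215)),('b_left',0,(214,189),(316,327)),('soap',.013,(308,204),(302,234)),('jar',0,(318,293),(370,206)),('tin',.026,(466,216),(265,141))):
    print(n,onz(S,ps,z)[0],onz(D,pd,z)[0])
E
python3 meas.py
```

```text
head top [[ 0.6362 -0.2252  0.08  ]] [[ 0.6315 -0.2301  0.08  ]] [ 0.6333 -0.227   0.0757]
handle end top [[ 0.5054 -0.2705  0.056 ]] [[ 0.507  -0.2781  0.056 ]]
mat [[ 0.5189 -0.1867  0.004 ]
 [ 0.7128 -0.1453  0.004 ]
 [ 0.7402 -0.2678  0.004 ]
 [ 0.5461 -0.3123  0.004 ]]
plunger [0.5743 0.1724 0.1869] [[0.5738 0.1711 0.188 ]] [[0.5751 0.1723 0.188 ]]
base [[0.5505 0.2411 0.01  ]
 [0.7282 0.085  0.01  ]] scene back corners [[0.7189 0.0838 0.01  ]
 [0.7288 0.2353 0.01  ]]
crosshead ends tri
b_right [0.3661 0.2356 0.    ] [0.3374 0.2218 0.    ]
b_small [0.6049 0.0103 0.    ] [0.5945 0.0003 0.    ]
b_left [ 0.3498 -0.2994  0.    ] [ 0.3307 -0.3123  0.    ]
soap [ 0.4438 -0.0135  0.013 ] [ 0.4484 -0.0173  0.013 ]
jar [ 0.7459 -0.0051  0.    ] [ 0.7213 -0.027   0.    ]
tin [0.5309 0.4377 0.026 ] [0.5324 0.4392 0.026 ]
```

```bash
cat > plan.py <<'E'
from h import *
H=np.array([.634,-.228,.042]); MY=19.8; d=.052
P=np.array([.573,.171,.188]); PY=-3.5
def rm(yaw,tilt=0,spin=0): return Ro.from_euler('z',yaw,degrees=True)*Ro.from_euler('y',-tilt,degrees=True)*Ro.from_euler('z',spin,degrees=True)
def tcp(head,R,s=-1):
    m=R.as_matrix(); T=m@np.diag([s,-s,-1])
    return head-d*m[:,0]+.163*m[:,2], Ro.from_matrix(T).as_euler('xyz',degrees=True)
def strike(off,spin=0): # off = gap of face over raised head
    R=rm(PY,30,spin); return tcp(P+R.as_matrix()[:,2]*(off+.038),R)
E
python3 - <<'E'
from plan import *
np.set_printoptions(precision=3,suppress=True)
print('grasp',*[r.inverse_kinematics(*tcp(H+[0,0,h],rm(MY))) for h in(0,.2)])
for sp in(0,30,60,90,-30,-60,-90):
  for o in(.08,-.017):
    print(sp,o,strike(o,sp)[0],r.inverse_kinematics(*strike(o,sp)))
p,o=tcp(H+[0,0,.13],rm(MY)); r.let_go(); r.reach(p,o); snap('wrist','w1')
s=snap('wrist'); print(proj(s,[H,H+[0,0,.038]]),r.sense()['clock'],p)
E
```

```text
grasp [ -25.844   13.387   81.836   -0.      84.778 -135.644] [ -25.844   10.657   64.545   -0.     104.799 -135.644]
0 0.08 [0.388 0.182 0.405] [ 26.172 -33.4   105.238 -14.483  81.787 -61.624]
0 -0.017 [0.436 0.179 0.321] [ 22.71  -27.113 109.554 -13.533  70.685 -62.358]
30 0.08 [0.392 0.156 0.409] [ 21.955 -34.855 105.794 -12.542  81.727 -95.763]
30 -0.017 [0.441 0.153 0.325] [ 18.892 -28.455 110.132 -11.65   70.606 -96.447]
60 0.08 [0.408 0.136 0.418] [  18.012  -33.721  104.111  -10.683   81.516 -129.558]
60 -0.017 [0.456 0.133 0.334] [  15.442  -27.319  108.383   -9.91    70.57  -130.121]
90 0.08 [0.43  0.128 0.431] None
90 -0.017 [0.478 0.125 0.347] None
-30 0.08 [0.395 0.208 0.409] [ 29.167 -29.923 102.617 -15.827  81.707 -28.617]
-30 -0.017 [0.444 0.205 0.325] [ 25.565 -23.815 106.836 -14.903  70.818 -29.299]
-60 0.08 [0.413 0.226 0.418] [ 30.186 -25.683  98.717 -16.278  81.649   2.424]
-60 -0.017 [0.461 0.223 0.334] [ 26.69  -19.77  102.816 -15.413  71.086   1.847]
-90 0.08 [0.436 0.231 0.431] [ 29.28  -21.899  94.62  -15.877  81.711  31.496]
-90 -0.017 [0.484 0.229 0.347] [ 26.034 -16.157  98.621 -15.066  71.477  31.022]
[[315.533 255.138]
 [315.284 276.174]] 3.775 [ 0.585 -0.246  0.335]
```

View pics/w1.png

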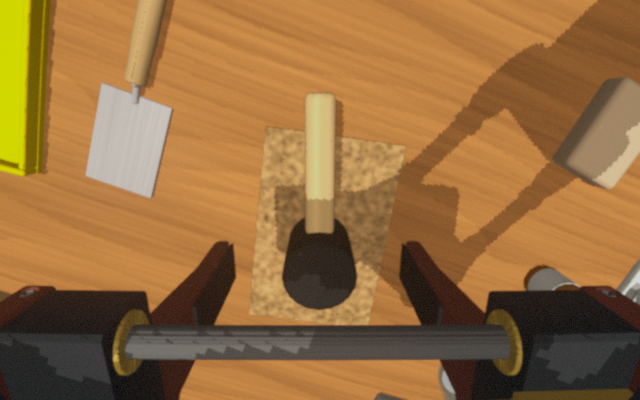

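The wrist view shows the handle running vertically at column ~320, rows 95–230, with the head top near (320,272). My prediction was column 315, so a small lateral correction is needed before grasping.

Run:
```python
from plan import *
np.set_printoptions(precision=4,suppress=True)
s=snap('wrist'); f=s['frame'][:,:,::-1]
hsv=cv2.cvtColor(np.ascontiguousarray(f),cv2.COLOR_BGR2HSV)
# handle edges per row: pale wood vs darker
for v in(115,140,165,185):
    L=cv2.cvtColor(np.ascontiguousarray(f),cv2.COLOR_BGR2GRAY)[v,290:350].astype(float); L=L-0
    g=np.gradient(cv2.GaussianBlur(L.reshape(1,-1),(5,1),0)[0]); a=290+g[:30].argmax(); b=290+30+g[30:].argmin(); 
    q=onz(s,[[a,v],[b,v]],.056); print(v,a,b,q.mean(0),np.linalg.norm(q[0]-q[1]))
print('end',onz(s,[[320,95]],.056))
print('head top L/R',onz(s,[[283,275],[356,275]],.080), onz(s,[[320,305]],.08))
```

```text
115 306 334 [ 0.5189 -0.266   0.056 ] 0.020889235832356873
140 306 334 [ 0.5363 -0.2596  0.056 ] 0.021314685398510537
165 306 333 [ 0.5545 -0.2534  0.056 ] 0.02098747354284385
185 306 333 [ 0.5695 -0.2479  0.056 ] 0.02135319825092947
end [[ 0.5056 -0.2709  0.056 ]]
head top L/R [[ 0.6416 -0.2521  0.08  ]
 [ 0.6222 -0.1985  0.08  ]] [[ 0.6571 -0.2157  0.08  ]]
```

```bash
sed -i 's/^H=.*/H=np.array([.636,-.2243,.042]); MY=19.7; d=.052/' plan.py
python3 - <<'E'
from plan import *
np.set_printoptions(precision=3,suppress=True)
p,o=tcp(H+[0,0,.10],rm(MY)); r.reach(p,o)
p,o=tcp(H,rm(MY)); r.servo_line(p,o,speed=.12); r.grab(60); s=r.sense(); print(s['opening'],s['contact_force'],s['tcp_pos']-p)
p,o=tcp(H+[0,0,.03],rm(MY)); r.servo_line(p,o,speed=.08)
s=r.sense(); print(s['opening'],s['contact_force'],s['torque'],s['tcp_pos']-p)
p,o=tcp(H+[0,0,.22],rm(MY)); r.servo_line(p,o,speed=.2)
snap('wrist','w2'); print(r.sense()['clock'])
E
```

```text
0.02359596389517131 [-0.047 -0.154  1.001] [-0. -0. -0.]
0.023823215132088345 [ 0.099  0.258 -3.868] [0.036 0.137 0.019] [ 0.    -0.     0.001]
7.7333
```

View pics/w2.png

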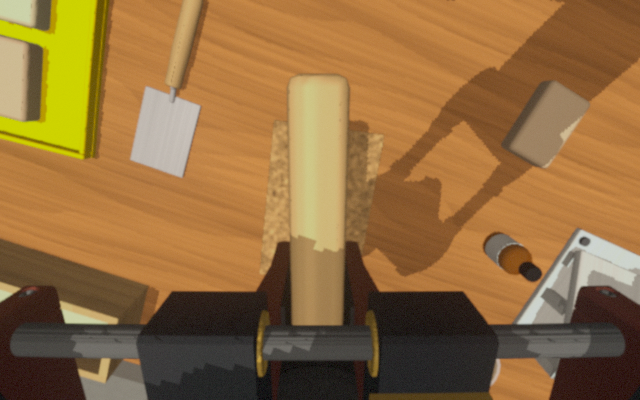

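The wrist view shows the mallet gripped centrally, with the handle end at (318,76). Now I'll go to the standoff above the plunger and check the tilt.

Run:
```python
from plan import *
np.set_printoptions(precision=4,suppress=True)
def chk():
    s=snap('wrist'); T=r.sense(); R=Ro.from_euler('xyz',T['orientation'],degrees=True).as_matrix()
    # handle end top in tool frame with no slip: tool x=-mallet x -> +(0.140-d); tool z=163-14
    for e in(.138,.140): print('end top pred px',proj(s,[T['tcp_pos']+R@np.array([e-d,0,.163-.014])]))
    print('lat',[proj(s,[T['tcp_pos']+R@np.array([.14-d,y,.149])])[0] for y in(-.012,.012)])
chk()
Rm=rm(8,15); r.reach(*tcp(np.array([.62,-.03,.27]),Rm))
print(r.sense()['tcp_pos'])
r.reach(*strike(.07)); print(r.sense()['clock'],r.sense()['tcp_pos']-strike(.07)[0]); chk()
a,b,w=snap('scene','s3'),snap('side','d3'),snap('wrist','w3')
a,b,w=[cv2.imread('pics/%s.png'%n) for n in('s3','d3','w3')]
c=lambda i,x,y,k=4:cv2.resize(i[y:y+75,x:x+100],(400,300),interpolation=cv2.INTER_CUBIC)
cv2.imwrite('pics/c3.png',np.vstack([np.hstack([c(a,335,150),c(b,250,100)]),np.hstack([cv2.resize(w,(480,300)),np.zeros((300,320,3),np.uint8)])]))
```

```text
end top pred px [[315.0679  80.6347]]
end top pred px [[315.0666  74.7797]]
lat [array([281.7984,  74.7757]), array([348.3406,  74.8609])]
[ 0.5286 -0.0434  0.4139]
9.55 [ 0.0008 -0.0007  0.0001]
end top pred px [[312.5401  82.4079]]
end top pred px [[312.5324  76.5475]]
lat [array([279.1907,  76.5145]), array([345.8732,  76.6571])]
```

View pics/c3.png

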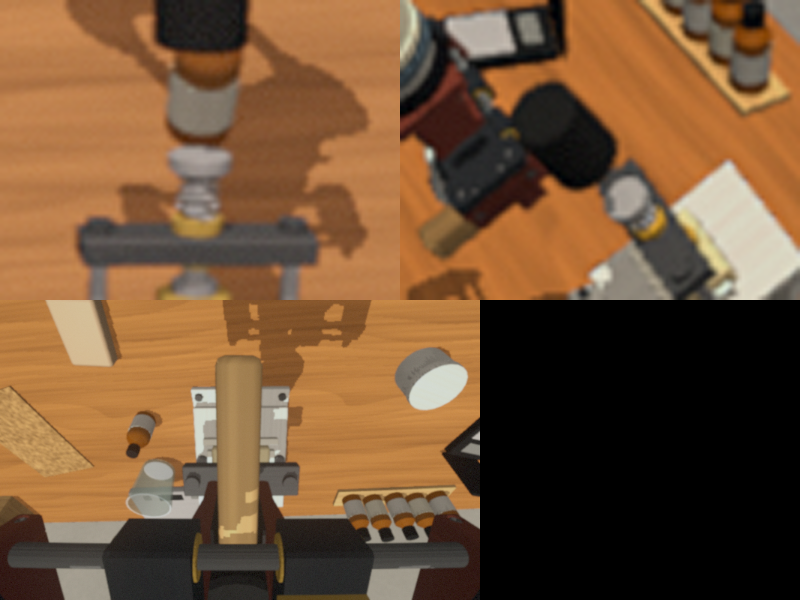

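Three views: scene crop has the mallet hanging centred over the plunger disc (mallet col ~385.7, disc 384.8). The side crop shows the mallet face parallel to the disc. In the wrist view the stand's crosshead is level and centred on the handle, and the handle end is at (318,76), so there is no pitch slip. One numeric check of lateral alignment follows, then the strike.

Run:
```python
from plan import *
np.set_printoptions(precision=2,suppress=True)
R=rm(PY,30).as_matrix(); z=R[:,2]
S,D,W=snap('scene'),snap('side'),snap('wrist')
print('scene disc pred',proj(S,[P]),'seen 384.8,189.6 | mallet face pred',proj(S,[P+.07*z]),'seen col 385.7')
print('side disc pred',proj(D,[P]),'seen',270+(627-500)/4+5,'| crop3:',250+(628-400)/4,100+196/4)
print('side mallet lower face',proj(D,[P+.07*z]), 'top face',proj(D,[P+.146*z]),'seen top approx',250+(550-400)/4,100+118/4)
e=R[:,1]*.075
print('wrist crosshead ends pred',proj(W,[P-.045*z-e,P-.045*z+e]),'seen',184/.75,298/.75,165/.75)
for o in(.05,.03,.01,-.01,-.017): print(o,r.inverse_kinematics(*strike(o)))
```

```text
scene disc pred [[384.08 188.94]] seen 384.8,189.6 | mallet face pred [[385.34 161.46]] seen col 385.7
side disc pred [[306.06 149.09]] seen 306.75 | crop3: 307.0 149.0
side mallet lower face [[296.01 138.97]] top face [[284.05 126.94]] seen top approx 287.5 129.5
wrist crosshead ends pred [[237.91 245.61]
 [395.26 245.66]] seen 245.33333333333334 397.3333333333333 220.0
0.05 [ 25.02 -31.81 106.86 -14.1   78.4  -61.91]
0.03 [ 24.29 -30.57 107.8  -13.9   76.12 -62.07]
0.01 [ 23.6  -29.2  108.63 -13.72  73.82 -62.21]
-0.01 [ 22.94 -27.68 109.33 -13.58  71.5  -62.32]
-0.017 [ 22.71 -27.11 109.55 -13.53  70.69 -62.36]
```

```bash
sed -i 's/^P=np.array(\[.573,.171/P=np.array([.5738,.172/' plan.py
python3 - <<'E'
from plan import *
np.set_printoptions(precision=3,suppress=True)
z=rm(PY,30).as_matrix()[:,2]
p,o=strike(.07); r.servo_line(p,o,speed=.1); f0=r.sense()['contact_force']
p,o=strike(-.017); r.servo_line(p,o,speed=.22); s=r.sense(); F=s['contact_force']-f0
print('F',F,'along z',F@z,'lag along z',(s['tcp_pos']-p)@z,s['tcp_pos']-p)
b=snap('side','d4'); a=snap('scene','s4')
if F@z<8:
    p,o=strike(-.021); r.servo_line(p,o,speed=.1); s=r.sense(); F=s['contact_force']-f0; print('deeper',F@z,(s['tcp_pos']-p)@z)
print(s['torque'],s['opening'],s['clock'])
p,o=strike(.07); r.servo_line(p,o,speed=.2); r.wait(.2); snap('side','d5');snap('wrist','w5');snap('scene','s5'); print(r.sense()['clock'])
c=lambda n,x,y:cv2.resize(cv2.imread('pics/%s.png'%n)[y:y+75,x:x+100],(400,300),interpolation=cv2.INTER_CUBIC)
cv2.imwrite('pics/c5.png',np.vstack([np.hstack([c('s4',335,150),c('d4',250,100)]),np.hstack([c('d5',250,100),cv2.resize(cv2.imread('pics/w5.png'),(400,300))])]))
E
```

```text
F [-6.575  0.675  2.791] along z 5.719098979549479 lag along z -0.00030719187506822264 [-0.     0.    -0.001]
deeper 13.354553902741578 0.001495089442636775
[-0.035  1.507 -0.169] 0.02332436462633586 11.0417
12.0
```

View pics/c5.png

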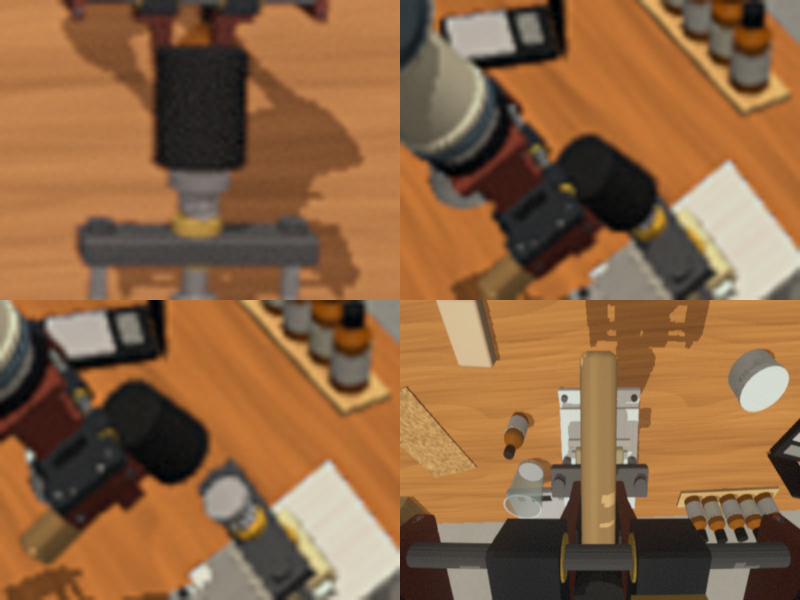

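Scene and side crops show the face seated squarely and centred on the head at the bottom. Afterwards the plunger disc is back up, at crop (227,495), the same place as before. At the bottom I measured 13.4 N along the line, against the 6 N spring at the stop, and the last 4 mm added about 7.6 N, so the stop was reached. The handle end is now near (317,69) instead of 76, which is a small slip in the grip. Now I'll return the mallet.

Run:
```python
from plan import *
np.set_printoptions(precision=3,suppress=True)
s=snap('wrist'); T=r.sense(); Rt=Ro.from_euler('xyz',T['orientation'],degrees=True).as_matrix()
for th in(-6,-3,0,3,6):
    q=Ro.from_euler('y',th,degrees=True).apply([.139-d,0,-.014]); print(th,proj(s,[T['tcp_pos']+Rt@(q+[0,0,.163])]))
r.reach(*tcp(np.array([.62,-.03,.28]),rm(8,15)))
r.reach(*tcp(H+[0,0,.15],rm(MY)))
p,o=tcp(H+[0,0,.02],rm(MY)); r.servo_line(p,o,speed=.15); r.wait(.2); f0=r.sense()['contact_force'][2]
for h in(.010,.006,.004,.003,.002,.001,0,-.001):
    p,o=tcp(H+[0,0,h],rm(MY)); r.servo_line(p,o,speed=.03); f=r.sense()['contact_force'][2]-f0; print(h,f)
    if f>2.5: break
print(r.sense()['clock'])
snap('side','d6'); snap('wrist','w6')
```

```text
-6 [[313.615  78.311]]
-3 [[313.494  78.502]]
0 [[313.367  79.419]]
3 [[313.233  81.134]]
6 [[313.092  83.726]]
0.01 -0.6598000556324282
0.006 -0.634301294892536
0.004 0.1644564121704044
0.003 -0.8320519504662269
0.002 -0.5280671491726849
0.001 -0.4172021844917224
0 -0.2753513915136656
-0.001 -0.10196781571558411
17.3417
```

Run:
```python
from plan import *
f0=-.1
p=r.sense(); f0=p['contact_force'][2]
for h in(-.002,-.003,-.004,-.005,-.006,-.007,-.008):
    q,o=tcp(H+[0,0,h],rm(MY)); r.servo_line(q,o,speed=.03); f=r.sense()['contact_force'][2]-f0; print(h,round(f,2))
    if f>1.2: break
snap('side','d7');snap('scene','s7')
c=lambda n,x,y:cv2.resize(cv2.imread('pics/%s.png'%n)[y:y+90,x:x+120],(400,300),interpolation=cv2.INTER_CUBIC)
cv2.imwrite('pics/c7.png',np.hstack([c('s7',180,190),c('d7',325,205)])); print(r.sense()['clock'])
```

```text
-0.002 -0.31
-0.003 -0.47
-0.004 -1.05
-0.005 -1.16
-0.006 -0.98
-0.007 0.83
-0.008 6.82
19.2917
```

View pics/c7.png

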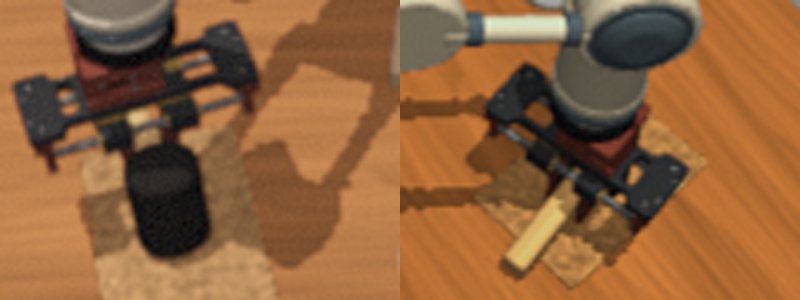

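The mallet touched the mat 7 mm lower than where it was picked up, so it slipped in the grip. I'll measure from the saved wrist frames whether it tilted (the limit is 15°) before letting go for good.

Run:
```python
import cv2,numpy as np
for n in('w2','w3','w5','w6'):
    g=cv2.GaussianBlur(cv2.imread('pics/%s.png'%n),(5,5),0).astype(float)
    out=[]
    for v in(95,115,135,155,175,195,215,235):
        G=np.abs(np.gradient(g[v],axis=0)).sum(1)
        a=275+G[275:305].argmax(); b=330+G[330:365].argmax(); out.append((a,b,b-a))
    print(n,out)
a=cv2.imread('pics/d3.png');b=cv2.imread('pics/d5.png')
c=lambda i:cv2.resize(i[105:180,240:340],(400,300),interpolation=cv2.INTER_CUBIC)
w=[cv2.resize(cv2.imread('pics/%s.png'%n)[50:290,160:480],(400,300)) for n in('w3','w5')]
cv2.imwrite('pics/c8.png',np.vstack([np.hstack([c(a),c(b)]),np.hstack(w)]))
```

```text
w2 [(np.int64(289), np.int64(346), np.int64(57)), (np.int64(289), np.int64(346), np.int64(57)), (np.int64(289), np.int64(346), np.int64(57)), (np.int64(289), np.int64(345), np.int64(56)), (np.int64(290), np.int64(345), np.int64(55)), (np.int64(291), np.int64(344), np.int64(53)), (np.int64(291), np.int64(344), np.int64(53)), (np.int64(292), np.int64(343), np.int64(51))]
w3 [(np.int64(286), np.int64(347), np.int64(61)), (np.int64(286), np.int64(346), np.int64(60)), (np.int64(287), np.int64(348), np.int64(61)), (np.int64(288), np.int64(348), np.int64(60)), (np.int64(288), np.int64(347), np.int64(59)), (np.int64(283), np.int64(358), np.int64(75)), (np.int64(276), np.int64(359), np.int64(83)), (np.int64(290), np.int64(343), np.int64(53))]
w5 [(np.int64(287), np.int64(345), np.int64(58)), (np.int64(287), np.int64(344), np.int64(57)), (np.int64(288), np.int64(347), np.int64(59)), (np.int64(288), np.int64(346), np.int64(58)), (np.int64(288), np.int64(346), np.int64(58)), (np.int64(288), np.int64(346), np.int64(58)), (np.int64(280), np.int64(364), np.int64(84)), (np.int64(290), np.int64(343), np.int64(53))]
w6 [(np.int64(289), np.int64(345), np.int64(56)), (np.int64(289), np.int64(345), np.int64(56)), (np.int64(290), np.int64(344), np.int64(54)), (np.int64(290), np.int64(344), np.int64(54)), (np.int64(290), np.int64(344), np.int64(54)), (np.int64(290), np.int64(344), np.int64(54)), (np.int64(290), np.int64(343), np.int64(53)), (np.int64(291), np.int64(343), np.int64(52))]
```

View pics/c8.png

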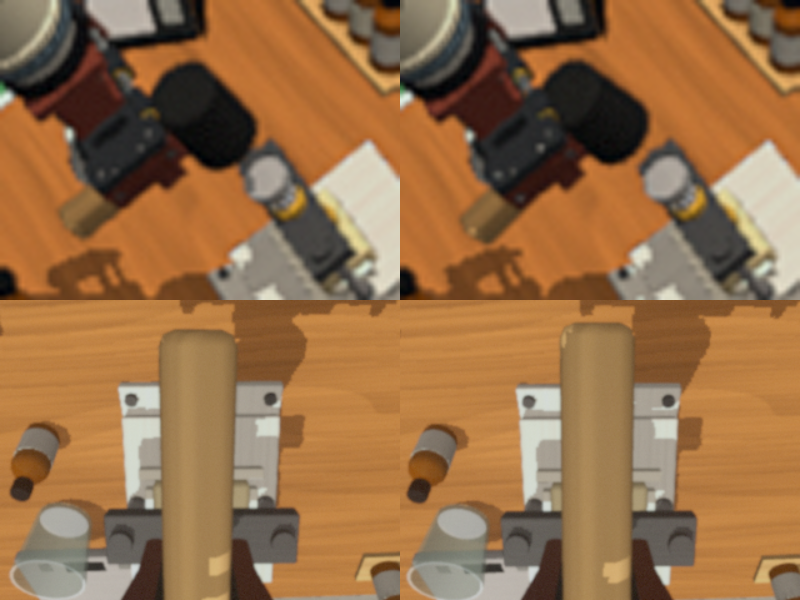

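At full depth the saved scene frame shows the disc lowered by ~20 crop px = 5 px, and 0.39 px/mm makes that about 13 mm. The handle-end width went from 61 to 58 px and the face edge in the side crop turned by ~4°. So the mallet slid a few mm and tilted about 4°, well inside 15°. Releasing and backing off.

Run:
```python
from plan import *
q,o=tcp(H+[0,0,-.004],rm(MY)); r.servo_line(q,o,speed=.05)
r.let_go(); r.wait(.3)
q,o=tcp(H+[0,0,.16],rm(MY)); r.servo_line(q,o,speed=.12); r.reach([.40,0,.42],[180,0,180]); r.wait(.5)
snap('scene','s9');snap('side','d9'); s=r.sense(); print(s['clock'],s['opening'],s['contact_force'])
for n in('scene','side'):
    a,b=cv2.imread('pics/%s.png'%n),cv2.imread('pics/%s9.png'%n[0] if n=='scene' else 'pics/d9.png')
a,b=cv2.imread('pics/s9.png'),cv2.imread('pics/d9.png')
cv2.imwrite('pics/c9.png',np.vstack([cv2.resize(a[120:320,130:530],(600,300)),cv2.resize(b[100:350,180:480],(600,500))[:300]]))
```

```text
24.225 0.08787507581363009 [-0.43533567 -0.16526344  0.17204069]
```

View pics/c9.png

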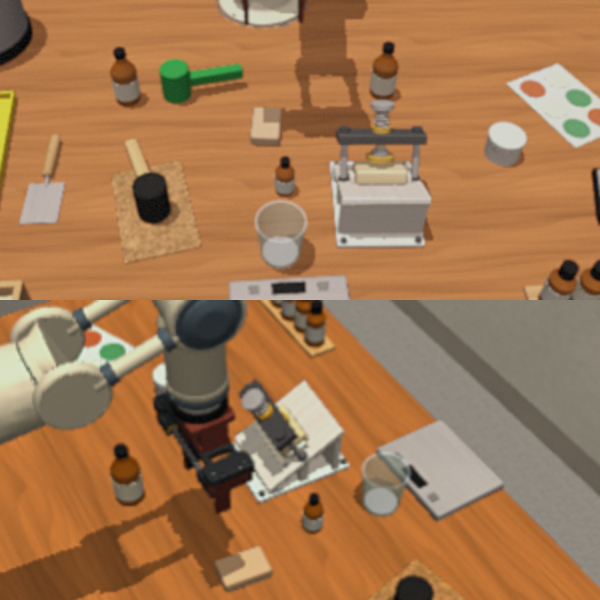

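The mallet stands upright on the mat (crop (150,190)), the green one is untouched and the bystanders are upright in place. One quick check by phase correlation for the plunger and bystanders against the start frame, then hand in.

Run:
```python
from plan import *
a,b=[cv2.cvtColor(cv2.imread('pics/%s.png'%n),cv2.COLOR_BGR2GRAY) for n in('scene','s9')]
for n,(x,y,w,h) in dict(plunger=(374,184,22,22),b_small=(311,224,18,28),b_left=(202,150,24,42),b_right=(374,148,24,36),soap=(296,190,24,28),jar=(298,255,40,44),tin=(452,202,30,30),spatula=(142,208,34,64),mallet=(214,234,34,36)).items():
    m=cv2.matchTemplate(b[y-8:y+h+8,x-8:x+w+8],a[y:y+h,x:x+w],cv2.TM_CCOEFF_NORMED); _,v,_,l=cv2.minMaxLoc(m); print(n,l[0]-8,l[1]-8,round(v,3))
s=snap('scene'); print(onz(s,[[130+150/1.5,120+183/1.5]],.08))
r.hand_in()
```

```text
plunger 0 0 0.915
b_small 0 0 0.998
b_left 0 0 0.998
b_right 0 0 0.998
soap 0 0 0.807
jar 0 0 0.998
tin 0 0 0.999
spatula 0 0 0.998
mallet 1 1 0.982
[[ 0.63304262 -0.22225478  0.08      ]]
the job is handed in; nothing more can be done
```

I struck the plunger once with the black mallet along its tilted line, let it spring back up, put the mallet back on its cork mat, and handed the job in. The robot clock read about 24 s at the last check. `hand_in` gave no verdict.

- **Stop reached:** the stroke itself ended at 5.7 N along the line, which doesn't prove the stop by itself, although a picture there showed about 13 mm of travel. I pressed 4 mm further without lifting, and the force rose to 13.4 N. That is well above the 6 N spring force, so the plunger was on its stop.
- **Mallet slip:** the mallet slid a few millimetres in the grip during the blow and tilted by about 4°, by a rough image estimate. The limit is 15°. When I put it back, it touched the mat about 7 mm lower than its pick-up height. I put that down to sliding more than tilt, but could not separate the two exactly.
- **Final picture:** the plunger and all seven bystanders matched the start image with no pixel shift. The plunger (0.92) and loose soap bar (0.81) matched less closely than the others; the robot's shadow falls near the soap bar. The mallet stood upright with its head about 6 mm from the mat's centre.

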